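Load the label printer's ink cartridge and snap its latch flap over

ROBOT

A 7-joint arm with a two-finger parallel gripper is mounted at the origin on the work surface. World frame = base frame: x ahead of the robot, y to its left, z up, the work surface at z = 0. Lengths are in m, angles in rad, forces in N, time in s.
With the tool pointing down it reaches from about 0.4 to 0.85 m from the base axis. Payload 6.9 kg.
Tool frame: the origin (TCP) lies between the finger pads; the fingertips stand 8 mm ahead of it and the grasp point (between the pads) lies 11 mm behind it (arm.tip_reach is the distance from the TCP to the fingertips, in m); z points along the fingers, y is the line along which they close (so a half turn about z gives the same grasp; the last joint's range is limited). The gripper opens to 85 mm and grips with 20 to 120 N. Pads are 22 mm wide; open, the fingers measure 114 mm over their backs; the gripper's body (76 mm by 85 mm) begins 54 mm behind the grasp point. The pads swing forward as they close: fully open they stand 13 mm farther back than shut.
Start: joints at [-1.022, 0.507, -0.238, 1.5, 0.126, 1.149, -0.155], TCP at [0.268, 0.565, 0.239] pointing down, gripper open.
Joint ranges: [-3.08, 3.08], [-0.24, 2.05], [-1.43, 1.35], [0, 2.5], [-1.52, 4.66], [0.17, 1.96], [-2.89, 2.89]. Speed limits (rad/s): [2.39, 2.39, 3.14, 3.14, 3.14, 3.14, 3.14].

INTERFACE

Orientations are given as [roll, pitch, yaw] about the fixed x, y, z axes, in that order (R = Rz(yaw) Ry(pitch) Rx(roll)).
In Python, from station import arm, get_image, camera_params, ticket gives the robot as it stands.
- The arm moves only by the shell command python3 -m crank 'ROWS' [FORCE]. ROWS is JSON, a list that holds one entry, the list of rows, each a list of 7 numbers: the shift along the tool's x, y, z in m, then the turn, a rotation vector about the tool's x, y, z in degrees, then the closure, from -1 (fully open) to 1 (shut). In form: [[[tx, ty, tz, ax, ay, az, claw], ...]]. A call has 1 to 10 rows; each row shifts and turns the commanded pose from where the row before left it, along the tool's axes as they then stand; what a row does not reach is not made up. A row lasts 1/8 s, in which the tool goes at most 62.5 mm and 10.7 degrees, less where a joint would pass 70% of its speed; a pose out of reach is approached as far as the arm can. A call with a gripper value outside its range is refused whole. The fingers move at their own pace and stop on an object; FORCE is the grip in N (left out, the last holds). Time passes only in rows, so rows that do not move let the fingers close. It gives the time, the measured TCP pose, the force, the opening and the grip force at its end, in the units of the state.
- arm.get_obs(): the state, without advancing time (a new reading comes with each control period).
- get_image(name): name is "scene" or "top"; returns (picture, depth): 420x560x3 uint8, red, green, blue; 420x560 float32, m along the optical axis (not along the pixel's ray), 0 where there is no reading.
- camera_params(name): a dict with "K" (3x3 intrinsics, pixels), "extrinsics" (4x4, takes a point from camera to world coordinates). Camera axes: x right, y up, looking along -z (the intrinsics and any distortion apply to the point x, -y, -z); pixel columns grow to the right and rows downward; lengths in m; the calibration is good to about 2 mm. A picture is of the moment at which its call begins. camera_params takes no time and is no camera call.
- ticket.hand_in(): hands the job in; it is judged then, once.
The state is a dict: "time_s": time; "q": joint angles; "dq": joint speeds; "joint_torque": joint torques, N m; "ee_pos": TCP position; "eef_rot": TCP orientation; "ft_force": force on the tool from outside, world axes, zero at the start; "wrist_torque": the same for the moment, N m; "finger_gap": finger opening in m; "grasp_force": force on a finger pad.
Only numpy, scipy, OpenCV 4.12 (cv2) and the standard library are available. Lean on these libraries where they do the work, as an engineer would, in place of code of your own. Each camera call takes 0.05 s, during which the arm holds its last target. There are 200 camera calls.

TASK

Load the black ink cartridge standing on the desk into the open bay of the label printer, copper contacts first, and push it gently along until it is fully home on the green connector, pin pressed in, with a steady push of about 10 N, never hard. Then tip the blue latch flap past its snap point, without forcing it, and get out of its way so that its own spring carries it shut over the cartridge; do not ride or press it down. Leave the stapler, the mug and the note block alone.

Things in the scene. Friction and masses are not known exactly. Their poses are not given: they have to be found in the camera images.
- printer: Label printer, black with a light grey deck, fixed to the desk, 220 x 170 mm, 60 mm high at the deck. Origin: centre of its underside; x points from its front (robot side) to its back, y to its left, z up. Two hinge cheeks stand at x = 48 to 72 mm, y = 24 to 34 mm either side, up to 99 mm above the desk. Behind them is flat deck, to x = 110 mm, with a white label roll (60 mm across) at y = 44 to 80 mm, up to 120 mm high.
- bay_mouth (a point): Front end of the bay's floor, at mid-width; axes as the printer's. The cartridge bay is a straight channel along x, open at the top and the front, 110 to 140 mm long up to the connector: floor 45 mm above the desk, side walls 15 mm high (flush with the deck), 37 mm wide from 57 mm inward to the connector, flaring to about 48 mm at the mouth.
- pin (a joint): Travel (m) of the white sprung sense pin, 10 x 10 mm, in the face of the green connector block (36 mm wide, 40 mm high), the rigid stop at the back of the bay: 0 = out, standing 5 mm proud; 0.005 = flush, the cartridge is home. It pushes back under 0.5 N. The block is set at a different depth each time and its position is not measured: its face stands 110 to 140 mm behind the bay's mouth.
- cartridge_center (a point): Centre (half-way up) of the loose ink cartridge, an upright black box with a white band and a yellow top label, 60 mm long (its x), 32 mm wide (its y), 50 mm high, 105 to 210 g; x points to the copper end. Pressing it on the connector with over 13 N does harm. It goes into the bay standing as it stands on the desk: it then has 2.5 mm free on each side and its top is 35 mm above the deck.
- cartridge: The same cartridge; origin at the centre of its underside, x towards the copper end.
- cartridge_face (a point): Point in the middle of the cartridge's copper end face, 20 mm above its underside, 30 mm ahead of its centre.
- flap (a joint): Angle of the blue latch flap, rad: 0 = shut, level, 1.5 mm above the cartridge; 2.1 = open stop, where it starts, leaning back away from the bay. Bistable spring: snap point at 1.05; its torque towards the nearer stop is 0.23 N m at the stops, falling to none at the snap point. It is tipped by a push on its back (the side away from the bay) towards the printer's front, about 4 N near the lip; over 12 N harms it.
- flap_hinge (a point): Middle of the flap's hinge line, 60 mm behind the printer's centre and 99 mm above the desk. Its axes turn with the flap: -x points to the lip.
- flap_lip (a point): Middle of the flap's free edge; the flap is a plate 75 mm long, 42 mm wide, 5 mm thick. 75 mm from the hinge line, at mid-thickness.
- stapler_mid (a point): Middle of a red and black stapler, 140 x 34 x 53 mm, a bystander; 25 mm above its underside.
- mug_mid (a point): Middle of a blue mug, 80 mm across, 95 mm high, a bystander; 50 mm above its underside.
- notes_mid (a point): Middle of a yellow note block, 76 x 76 x 30 mm, a bystander; 15 mm above its underside.
Not all that is in view belongs to the job. Of the things that look like the cartridge, the middle-sized one is meant.

How it is judged:
By the outcome, as a careful person would: the job done as asked, in the order asked, and still so for the second after the job is handed in, with the robot touching nothing.
It also fails if it takes over 64 s, if anything falls off the work surface, if the arm or the gripper's body presses on something with over 40 N, if the wrist force passes 120 N, or if a joint passes its speed limit or range.

## Working session

There is one attempt and no reset: what is moved stays moved. The work goes in short steps, Python scripts to look and compute and a shell command to move; the robot and the scene stay as the last step left them, time stands still between calls to the robot, and variables do not carry over. Pictures are saved under pics/ and viewed, at most 10 in all, crops included, and the job is handed in when it is done.

```bash
mkdir -p pics
cat > h.py <<'E'
import numpy as np, cv2
from station import arm, get_image, camera_params, ticket
def snap(n,tag):
    im,d=get_image(n); cv2.imwrite(f'pics/{tag}.png',im[:,:,::-1]); np.savez(f'{tag}.npz',im=im,d=d); return im,d
def cloud(n,d):
    c=camera_params(n);K=np.array(c['K']);T=np.array(c['extrinsics'])
    v,u=np.mgrid[:d.shape[0],:d.shape[1]]
    P=np.stack([(u-K[0,2])/K[0,0]*d,-(v-K[1,2])/K[1,1]*d,-d],-1)
    return P@T[:3,:3].T+T[:3,3]
E
python3 - <<'E'
from h import *
for n in ('top','scene'): snap(n,n+'0'); c=camera_params(n); print({k:np.round(v,3).tolist() if k in('K','extrinsics') else v for k,v in c.items()})
o=arm.get_obs(); print(o['time_s'],o['ee_pos'],o['eef_rot'],o['finger_gap'])
E
```

```text
{'K': [[482.907, 0.0, 283.154], [0.0, 482.907, 214.137], [0.0, 0.0, 1.0]], 'extrinsics': [[0.007, 0.997, -0.074, 0.465], [-1.0, 0.008, 0.007, 0.01], [0.008, 0.074, 0.997, 1.205], [0.0, 0.0, 0.0, 1.0]]}
{'K': [[476.683, 0.0, 281.746], [0.0, 476.683, 206.82], [0.0, 0.0, 1.0]], 'extrinsics': [[0.708, -0.403, 0.581, 1.195], [0.706, 0.418, -0.571, -0.637], [-0.013, 0.814, 0.58, 0.758], [0.0, 0.0, 0.0, 1.0]]}
0.1 [0.26766185 0.56431192 0.23852139] [-3.14001444e+00  2.98008413e-05  2.69882602e+00] 0.08521394630461722
```

View pics/top0.png

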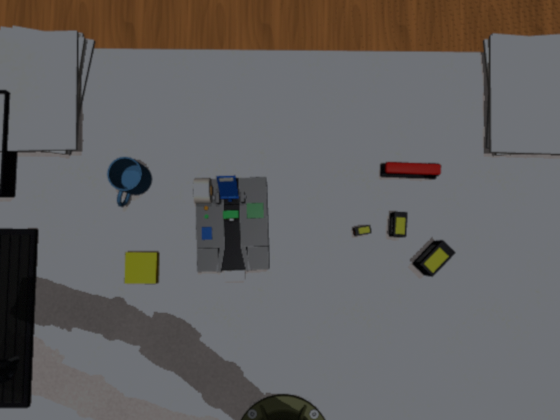

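View pics/scene0.png

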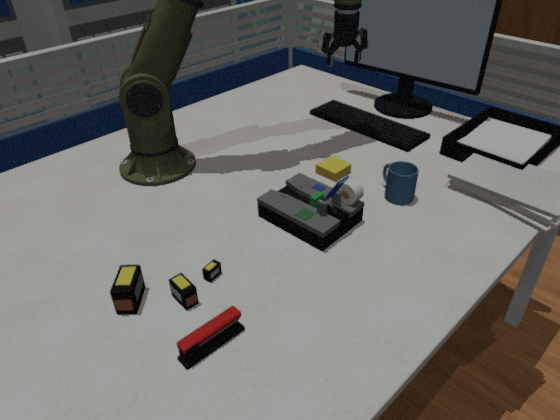

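Candidates in the top view are the small one at (362,230), the middle-sized one at (399,224) and the large one at (434,258). The middle one should be 60x32x50 mm. I'll confirm that in an enlarged crop and by depth.

Run:
```python
from h import *
t=np.load('top0.npz');s=np.load('scene0.npz')
a=cv2.resize(t['im'][200:285,345:460],None,fx=3.4,fy=3.4,interpolation=2)
b=cv2.resize(s['im'][250:320,105:230],None,fx=3.2,fy=3.2,interpolation=2)
c=cv2.resize(t['im'][165:285,185:280],None,fx=4.8,fy=4.8,interpolation=2)[:576]
W=np.zeros((576,800,3),np.uint8);W[:a.shape[0],:min(a.shape[1],391)]=a[:,:391];W[300:300+b.shape[0],:400]=b[:,:400];W[:c.shape[0],400:800]=cv2.resize(c,(400,c.shape[0]))
cv2.imwrite('pics/crop1.png',W[:,:,::-1])
P=cloud('top',t['d']);Q=cloud('scene',s['d'])
# table height check
for pc,n in((P,'top'),(Q,'scene')):
    z=pc[...,2]; print(n,'desk z',np.median(z[np.abs(z)<.01]))
for nm,(r0,r1,c0,c1) in dict(small=(215,245,345,376),mid=(206,242,382,412),large=(235,280,410,458)).items():
    for thr in(.02,):
        q=P[r0:r1,c0:c1].reshape(-1,3); zt=np.percentile(q[q[:,2]>.012,2],90); q=q[np.abs(q[:,2]-zt)<.006]
        r=cv2.minAreaRect((q[:,:2]*1000).astype(np.float32)); print(nm,'top z',zt,r)
# scene cloud of middle
q=Q.reshape(-1,3); m=P[224,399]; print('m',m)
k=(np.hypot(q[:,0]-m[0],q[:,1]-m[1])<.05)&(q[:,2]>.006)&(q[:,2]<.07); print(cv2.minAreaRect((q[k][:,:2]*1000).astype(np.float32)), q[k][:,2].max())
k&=np.abs(q[:,2]-.05)<.004; print(cv2.minAreaRect((q[k][:,:2]*1000).astype(np.float32)),k.sum())
# printer deck outline
q=P[160:290,180:285].reshape(-1,3);k=np.abs(q[:,2]-.06)<.005;print('deck',cv2.minAreaRect((q[k][:,:2]*1000).astype(np.float32)))
```

```text
top desk z -0.0001438287292210294
scene desk z 0.0011028756752498592
small top z 0.036419368311760986 ((514.31396484375, -192.35960388183594), (20.396806716918945, 39.59676742553711), 9.816487312316895)
mid top z 0.05279999271243856 ((529.093017578125, -278.6407165527344), (32.52271270751953, 59.60635757446289), 85.62837219238281)
large top z 0.0705722278366729 ((448.26605224609375, -361.3662414550781), (43.54111099243164, 81.792724609375), 45.71779251098633)
m [ 0.52931662 -0.27635643  0.04930518]
((529.848876953125, -281.2179870605469), (33.132476806640625, 63.559329986572266), 87.31302642822266) 0.05513708433615838
((530.0739135742188, -280.278076171875), (32.686317443847656, 63.12514877319336), 85.72238159179688) 333
deck ((524.806884765625, 123.7626953125), (222.63380432128906, 170.05958557128906), 2.5491206645965576)
```

View pics/crop1.png

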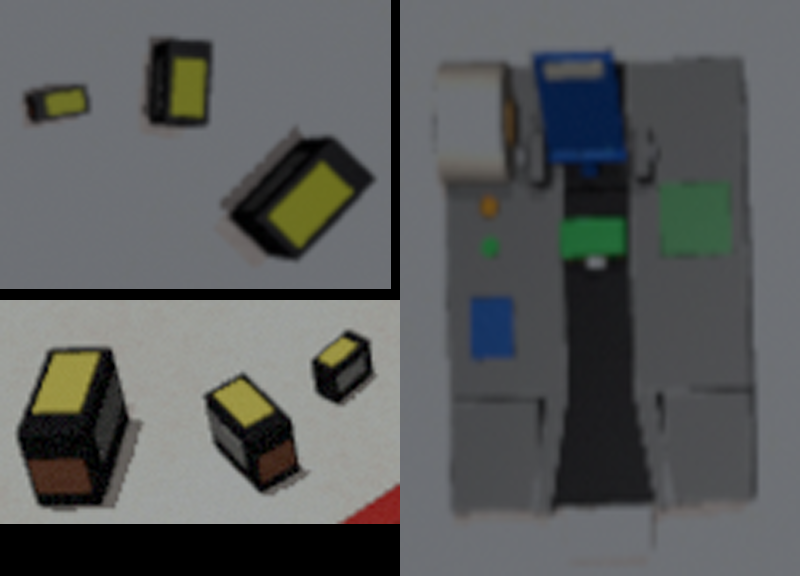

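The middle one at top (399,224) measures 60x32x50 mm, so it is the right one. Its copper end, at scene (191,297), faces world +x. The printer faces the robot, its bay mouth is at about top (232,270), and the green connector is at (231,214).

```bash
cat >> h.py <<'E'
from scipy.spatial.transform import Rotation as R
def to(x,y,z,yawdeg):
    o=arm.get_obs(); r=R.from_euler('xyz',o['eef_rot']); g=R.from_euler('xyz',[180,0,yawdeg],degrees=True)
    w=np.array([x,y,z])-o['ee_pos']
    print('t',o['time_s'],'pos',np.round(o['ee_pos'],4),'rpy',np.round(np.degrees(o['eef_rot']),2),'ft',np.round(o['ft_force'],2))
    print(' tool shift now mm',np.round(1000*r.inv().apply(w),1),' after turn',np.round(1000*g.inv().apply(w),1),' turn deg',np.round(np.degrees((r.inv()*g).as_rotvec()),2))
E
python3 - <<'E'
from h import *
P=cloud('top',np.load('top0.npz')['d']);Q=cloud('scene',np.load('scene0.npz')['d'])
c=np.array([.5248,.1238]);a=np.radians(2.55);M=np.array([[np.cos(a),np.sin(a)],[-np.sin(a),np.cos(a)]])
def loc(pc):
    q=pc.reshape(-1,3);l=np.c_[(q[:,:2]-c)@M.T,q[:,2]];return l[(abs(l[:,0])<.14)&(abs(l[:,1])<.12)&(l[:,2]>.01)]*1000
for n,pc in(('top',P),('scene',Q)):
    l=loc(pc);dk=l[abs(l[:,2]-60)<5]
    print(n,'deck',cv2.minAreaRect(dk[:,:2].astype(np.float32)),np.median(dk[:,2]))
    for x0 in range(-110,0,10):
        s=l[(l[:,0]>=x0)&(l[:,0]<x0+10)]; f=s[(s[:,2]<52)&(abs(s[:,1])<40)]; d=s[abs(s[:,2]-60)<6]
        print(x0,'floor y',np.round(np.percentile(f[:,1],[3,97]),1) if len(f) else 0,'zmed',np.median(f[:,2]) if len(f) else 0,'deck inner y',np.round([d[d[:,1]<0,1].max(),d[d[:,1]>0,1].min()],1) if len(d) else 0)
    g=l[(abs(l[:,1])<14)&(l[:,2]>75)&(l[:,0]<45)];print('conn block',g.min(0),g.max(0),len(g)) if len(g) else 0
print('tip',arm.tip_reach)
to(.5296,-.2794,.16,175.6)
E
```

```text
top deck ((0.00519561767578125, -0.03759002685546875), (170.05955505371094, 222.63375854492188), 89.99911499023438) 59.90132629147005
-110 floor y [-25.1  27.4] zmed 44.35967935547702 deck inner y [-28.4  28. ]
-100 floor y [-23.5  25.2] zmed 44.518043914647976 deck inner y [-26.1  25.5]
-90 floor y [-21.7  23.4] zmed 45.27934680898993 deck inner y [-24.3  25.3]
-80 floor y [-19.9  22.2] zmed 44.81515134726722 deck inner y [-22.1  22.4]
-70 floor y [-29.1  19.6] zmed 44.72461909374537 deck inner y [-21.9  20.1]
-60 floor y [-33.1  32.9] zmed 44.89036186962059 deck inner y [-20.   19.8]
-50 floor y [-16.9  18.4] zmed 44.604933355399496 deck inner y [-20.2  19.3]
-40 floor y [-17.2  18.2] zmed 45.53892904010426 deck inner y [-20.5  19.2]
-30 floor y [-15.2  18.4] zmed 44.81813809584567 deck inner y [-18.7  19. ]
-20 floor y [-15.5  18.1] zmed 45.04711391437621 deck inner y [-19.   18.5]
-10 floor y [-15.8  18.1] zmed 45.05064431278083 deck inner y [-19.1  18.3]
conn block [ 13.160387   -13.39075939  80.22322691] [30.28196595 12.97683367 89.96562285] 96
scene deck ((-0.9891433715820312,
[... 532 characters left out ...]
nner y [-23.5  15.6]
-50 floor y [-1.7 20.8] zmed 46.28390453668152 deck inner y [-19.7  15.6]
-40 floor y [-2.3 20.2] zmed 45.89595608091301 deck inner y [-20.2  17.5]
-30 floor y [-2.2 20.1] zmed 46.41722199214948 deck inner y [-21.1  14.8]
-20 floor y [-2.6 12.2] zmed 46.37836433436354 deck inner y [-19.9  17.5]
-10 floor y [-4.7  3.2] zmed 46.3462486355542 deck inner y [-23.   43.8]
conn block [ 12.4913303  -13.73817961  75.21314573] [32.67668155 13.57005983 88.23896862] 66
tip 0.008
t 0.1 pos [0.2677 0.5643 0.2385] rpy [-179.91    0.    154.63] ft [ 0.35  0.37 -0.52]
 tool shift now mm [-598.2 -650.    79.6]  after turn [-325.9 -821.1   78.5]  turn deg [-9.000e-02 -1.000e-02 -2.097e+01]
```

```bash
python3 -m crank '[[[0,0,0,0,0,-10.5,-1],[0,0,0,0,0,-10.5,-0.3],[0,0,0,0,0,0,-0.3]]]' 40
```

```text
time_s: 0.48
ee_pos: [0.2679, 0.5644, 0.2387]
eef_rot: [-3.141, -0.001, 3.064]
ft_force: [-0.6, 0.4, -0.0]
finger_gap: 0.0553
grasp_force: 0.0
```

```bash
python3 -c "
from h import *
to(.5296,-.2794,.16,175.6);print(arm.get_obs()['finger_gap'])"
```

```text
t 0.475 pos [0.2679 0.5644 0.2387] rpy [-1.7995e+02 -4.0000e-02  1.7555e+02] ft [-0.56  0.36 -0.03]
 tool shift now mm [-326.4 -820.9   79.2]  after turn [-325.7 -821.2   78.7]  turn deg [-0.05 -0.04 -0.05]
0.055349913344876066
```

```bash
python3 -m crank '[[[-0.03,-0.05,0,0,0,0,-0.3],[-0.03,-0.05,0,0,0,0,-0.3],[-0.03,-0.05,0,0,0,0,-0.3],[-0.03,-0.05,0,0,0,0,-0.3],[-0.03,-0.05,0,0,0,0,-0.3],[-0.03,-0.05,0,0,0,0,-0.3],[-0.03,-0.05,0,0,0,0,-0.3],[-0.03,-0.05,0,0,0,0,-0.3],[-0.02,-0.05,0,0,0,0,-0.3],[-0.02,-0.05,0,0,0,0,-0.3]]]'; python3 -m crank '[[[-0.01,-0.05,0,0,0,0,-0.3],[-0.01,-0.05,0,0,0,0,-0.3],[-0.01,-0.05,0,0,0,0,-0.3],[-0.01,-0.05,0,0,0,0,-0.3],[-0.006,-0.05,0.02,0,0,0,-0.3],[0,-0.021,0.03,0,0,0,-0.3],[0,0,0.029,0,0,0,-0.3],[0,0,0,0,0,0,-0.3]]]'; python3 -c "
from h import *
to(.5296,-.2794,.032,175.6);print(arm.get_obs()['finger_gap'])"
```

```text
time_s: 1.72
ee_pos: [0.5093, 0.043, 0.2393]
eef_rot: [3.141, 0.0, 3.06]
ft_force: [0.2, 0.5, -0.5]
finger_gap: 0.0556
grasp_force: 0.0
time_s: 2.72
ee_pos: [0.5326, -0.2285, 0.1583]
eef_rot: [3.14, -0.005, 3.061]
ft_force: [-0.5, 0.5, 1.0]
finger_gap: 0.0556
grasp_force: 0.0
t 2.725 pos [ 0.5326 -0.2285  0.1583] rpy [179.91  -0.26 175.4 ] ft [-0.47  0.46  1.04]
 tool shift now mm [ -1.7 -51.1 126.2]  after turn [ -0.9 -50.9 126.3]  turn deg [ 0.09 -0.26 -0.2 ]
0.05558622409870874
```

```bash
python3 -m crank '[[[-0.001,-0.026,0,0,0,0,-0.3],[0,-0.025,0,0,-0.26,-0.2,-0.3],[0,0,0.03,0,0,0,-0.3],[0,0,0.03,0,0,0,-0.3],[0,0,0,0,0,0,-0.3]]]'; python3 -c "
from h import *
to(.5296,-.2794,.032,175.6)
snap('top','top1')"
```

```text
time_s: 3.35
ee_pos: [0.531, -0.279, 0.0998]
eef_rot: [3.141, 0.002, 3.068]
ft_force: [-0.1, 0.2, -0.7]
finger_gap: 0.0558
grasp_force: 0.0
t 3.35 pos [ 0.531  -0.279   0.0998] rpy [1.7994e+02 1.2000e-01 1.7577e+02] ft [-0.09  0.16 -0.74]
 tool shift now mm [ 1.5 -0.6 67.8]  after turn [ 1.3 -0.5 67.8]  turn deg [0.06 0.12 0.17]
```

```bash
python3 -m crank '[[[0.0015,-0.0005,0.02,0,0,0,-0.3],[0,0,0.02,0,0,0,-0.3],[0,0,0.02,0,0,0,-0.3],[0,0,0.008,0,0,0,-0.3],[0,0,0,0,0,0,-0.3],[0,0,0,0,0,0,0.1],[0,0,0,0,0,0,0.5],[0,0,0,0,0,0,0.8],[0,0,0,0,0,0,0.8],[0,0,0,0,0,0,0.8]]]' 40; python3 -c "
from h import *
to(.5296,-.2794,.032,175.6)
snap('scene','sc2')"
```

```text
time_s: 4.65
ee_pos: [0.531, -0.2805, 0.0336]
eef_rot: [-3.141, 0.006, 3.069]
ft_force: [-0.9, -0.2, 6.0]
finger_gap: 0.0312
grasp_force: 41.3
t 4.65 pos [ 0.531  -0.2805  0.0336] rpy [-179.96    0.37  175.82] ft [-0.9  -0.2   5.98]
 tool shift now mm [1.5 1.  1.5]  after turn [1.5 1.  1.6]  turn deg [-0.04  0.37  0.22]
```

```bash
python3 -m crank '[[[0,0,-0.005,0,0,0,0.8],[0,0,-0.02,0,0,0,0.8],[0,0,-0.03,0,0,0,0.8],[0,0,-0.03,0,0,0,0.8],[0,0,-0.025,0,0,0,0.8],[0,0,0,0,0,0,0.8]]]'; python3 -c "
from h import *
to(.4199,.1191,.145,182.55)
im,d=snap('scene','sc3')
"
```

```text
time_s: 5.45
ee_pos: [0.5306, -0.2808, 0.1442]
eef_rot: [-3.14, 0.008, 3.069]
ft_force: [0.2, -0.9, -2.0]
finger_gap: 0.0314
grasp_force: 40.4
t 5.45 pos [ 0.5306 -0.2808  0.1442] rpy [-179.92    0.46  175.81] ft [ 0.24 -0.86 -1.99]
 tool shift now mm [139.6 390.7  -2.5]  after turn [ 92.8 404.4  -0.8]  turn deg [-0.11  0.45 -6.74]
```

View pics/sc3.png

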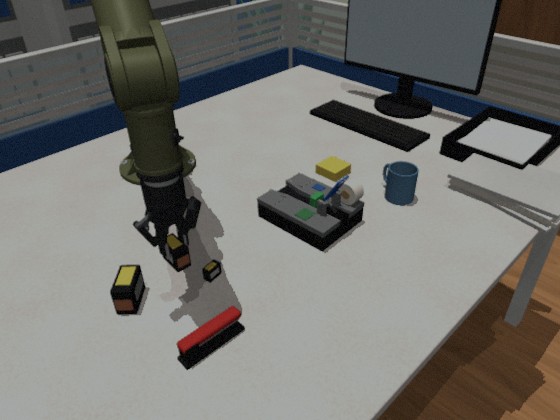

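The cartridge is held upright in the fingers at (176,252), with the copper end facing +x. Next I carry it over the bay mouth.

```bash
python3 -m crank '[[[0,0,0,-0.1,0.45,-6.7,0.8],[0.012,0.05,0,0,0,0,0.8],[0.012,0.05,0,0,0,0,0.8],[0.012,0.05,0,0,0,0,0.8],[0.012,0.05,0,0,0,0,0.8],[0.012,0.05,0,0,0,0,0.8],[0.012,0.05,0,0,0,0,0.8],[0.011,0.05,0,0,0,0,0.8],[0.009,0.04,0,0,0,0,0.8],[0,0,0,0,0,0,0.8]]]'; python3 -c "
from h import *
to(.4199,.1191,.145,182.55)"
```

```text
time_s: 6.75
ee_pos: [0.419, 0.1084, 0.1423]
eef_rot: [3.139, -0.005, -3.091]
ft_force: [-0.5, 0.0, -1.8]
finger_gap: 0.0315
grasp_force: 40.5
t 6.75 pos [0.419  0.1084 0.1423] rpy [ 179.85   -0.3  -177.12] ft [-0.51  0.04 -1.75]
 tool shift now mm [-1.4 10.7 -2.7]  after turn [-1.4 10.7 -2.7]  turn deg [ 0.15 -0.31  0.33]
```

```bash
python3 -m crank '[[[-0.001,0.0107,0,0.15,-0.3,0.33,0.8],[0,0,0.015,0,0,0,0.8],[0,0,0.018,0,0,0,0.8],[0,0,0,0,0,0,0.8],[0,0,0,0,0,0,0.8]]]'
python3 - <<'E'
from h import *
to(.4199,.1191,.0836,182.55)
im,d=snap('scene','sc4');im2,d2=snap('top','top4')
c=np.array([.5248,.1238]);a=np.radians(2.55);M=np.array([[np.cos(a),np.sin(a)],[-np.sin(a),np.cos(a)]])
P=cloud('top',d2).reshape(-1,3);yel=((im2[...,0]>100)&(im2[...,2]<60)&(im2[...,1]>100)).ravel()
q=P;l=np.c_[(q[:,:2]-c)@M.T,q[:,2]]*1000
k=yel&(abs(l[:,0])<200)&(abs(l[:,1])<60)&(l[:,2]>60);print('top yellow',k.sum(),l[k].min(0) if k.any() else 0,l[k].max(0) if k.any() else 0)
P=cloud('scene',d).reshape(-1,3);l=np.c_[(P[:,:2]-c)@M.T,P[:,2]]*1000
k=(abs(l[:,0]+75)<6)&(abs(l[:,1])<16)&(l[:,2]>66)&(l[:,2]<95);print('face x',np.median(l[k],0),k.sum())
A=cv2.resize(im[140:250,220:360],(560,440),interpolation=2);B=cv2.resize(im2[170:290,190:275],(240,340),interpolation=2)
W=np.zeros((440,800,3),np.uint8);W[:,:560]=A;W[:340,560:]=B;cv2.imwrite('pics/crop4.png',W[:,:,::-1])
E
```

```text
time_s: 7.38
ee_pos: [0.4215, 0.1156, 0.1104]
eef_rot: [-3.14, 0.002, -3.104]
ft_force: [-0.4, 0.2, -1.3]
finger_gap: 0.031
grasp_force: 40.5
t 7.375 pos [0.4215 0.1156 0.1104] rpy [-1.7993e+02  1.1000e-01 -1.7787e+02] ft [-0.38  0.23 -1.25]
 tool shift now mm [ 1.6  3.5 26.8]  after turn [ 1.5  3.5 26.8]  turn deg [-0.07  0.11 -0.42]
top yellow 0 0 0
face x [-76.4019361   -3.65471948  86.09621476] 28
```

View pics/crop4.png

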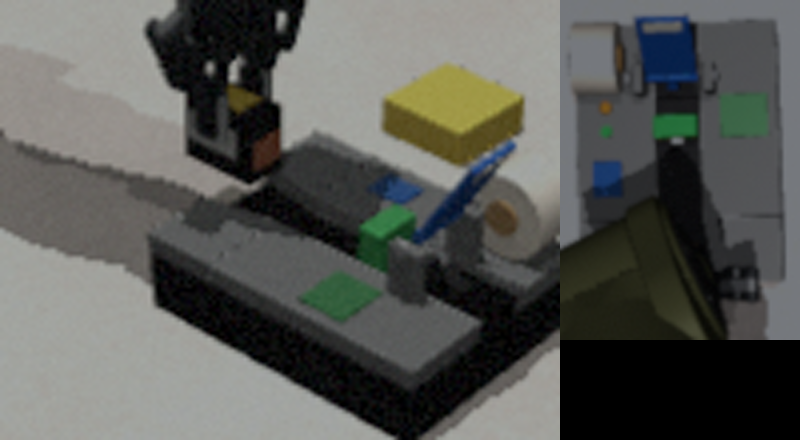

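The cartridge hangs above the mouth, copper end toward the connector (crop 265,145), and sits 3.5 mm too far right. I'll correct that and lower it.

```bash
python3 -m crank '[[[0,0.0035,0,-0.07,0.1,-0.42,0.8],[0,0,0,0,0,0,0.8],[0,0,0,0,0,0,0.8],[0,0,0,0,0,0,0.8]]]'
python3 - <<'E'
from h import *
to(.4199,.1191,.0836,182.55)
E
```

```text
time_s: 7.98
ee_pos: [0.4211, 0.1195, 0.1103]
eef_rot: [3.141, 0.0, -3.096]
ft_force: [0.5, -0.1, -2.3]
finger_gap: 0.0312
grasp_force: 40.5
t 7.975 pos [0.4211 0.1195 0.1103] rpy [ 1.7999e+02  2.0000e-02 -1.7738e+02] ft [ 0.52 -0.1  -2.27]
 tool shift now mm [ 1.2 -0.4 26.7]  after turn [ 1.2 -0.4 26.7]  turn deg [0.01 0.02 0.07]
```

```bash
python3 -m crank '[[[0,0,0.009,0,0,0,0.8],[0,0,0.009,0,0,0,0.8],[0,0,0.008,0,0,0,0.8],[0,0,0.003,0,0,0,0.8],[0,0,0,0,0,0,0.8],[0,0,0,0,0,0,0.8]]]'
python3 - <<'E'
from h import *
to(.5248-.080*.999,.1238-.080*.0445,.0796,182.55)
E
```

```text
time_s: 8.72
ee_pos: [0.4212, 0.1196, 0.0814]
eef_rot: [3.141, 0.001, -3.096]
ft_force: [0.0, 0.5, -0.9]
finger_gap: 0.0314
grasp_force: 40.5
t 8.725 pos [0.4212 0.1196 0.0814] rpy [ 1.7998e+02  3.0000e-02 -1.7738e+02] ft [ 0.02  0.52 -0.93]
 tool shift now mm [-23.7  -0.4   1.8]  after turn [-23.7  -0.4   1.8]  turn deg [0.02 0.03 0.07]
```

```bash
python3 -m crank '[[[-0.008,-0.0002,0,0,0,0,0.8],[-0.008,-0.0002,0,0,0,0,0.8],[-0.008,0,0,0,0,0,0.8],[0,0,0.0008,0,0,0,0.8],[0,0,0.0007,0,0,0,0.8],[0,0,0,0,0,0,0.8]]]'
python3 - <<'E'
from h import *
to(.5248-.030*.999,.1238-.030*.0445,.0786,182.55)
E
```

```text
time_s: 9.48
ee_pos: [0.4447, 0.1201, 0.0796]
eef_rot: [3.142, -0.0, -3.096]
ft_force: [-1.5, -0.3, -2.4]
finger_gap: 0.0313
grasp_force: 40.5
t 9.475 pos [0.4447 0.1201 0.0796] rpy [ 1.8000e+02 -2.0000e-02 -1.7737e+02] ft [-1.5  -0.32 -2.41]
 tool shift now mm [-50.2   0.    1. ]  after turn [-50.2   0.1   1. ]  turn deg [ 0.   -0.02  0.08]
```

```bash
python3 -m crank '[[[-0.008,0,0,0,0,0,0.8],[-0.008,0,0,0,0,0,0.8],[-0.008,0,0,0,0,0,0.8],[-0.008,0,0,0,0,0,0.8],[-0.008,0,0,0,0,0,0.8],[-0.006,0,0,0,0,0,0.8],[0,0,0,0,0,0,0.8]]]'; python3 -m crank '[[[-0.002,0,0,0,0,0,0.8],[-0.002,0,0,0,0,0,0.8],[0,0,0,0,0,0,0.8]]]';python3 - <<'E'
from h import *
to(.5248-.017*.999,.1238-.017*.0445,.0786,182.55)
E
```

```text
time_s: 10.35
ee_pos: [0.4915, 0.1223, 0.0797]
eef_rot: [3.141, 0.0, -3.096]
ft_force: [0.1, -1.0, -1.6]
finger_gap: 0.0315
grasp_force: 40.5
time_s: 10.72
ee_pos: [0.4952, 0.1225, 0.0798]
eef_rot: [3.141, 0.0, -3.096]
ft_force: [-0.6, -0.1, -1.7]
finger_gap: 0.0311
grasp_force: 40.5
t 10.725 pos [0.4952 0.1225 0.0798] rpy [ 1.7999e+02  2.0000e-02 -1.7738e+02] ft [-0.63 -0.08 -1.69]
 tool shift now mm [-12.7  -0.1   1.2]  after turn [-12.7  -0.1   1.2]  turn deg [0.01 0.02 0.07]
```

```bash
python3 -m crank '[[[0,0,0.0012,0,0,0,0.8],[0,0,0,0,0,0,0.8]]]'; python3 -m crank '[[[-0.002,0,0,0,0,0,0.8],[-0.002,0,0,0,0,0,0.8],[-0.002,0,0,0,0,0,0.8],[0,0,0,0,0,0,0.8]]]';python3 -m crank '[[[-0.001,0,0,0,0,0,0.8],[-0.001,0,0,0,0,0,0.8],[0,0,0,0,0,0,0.8]]]'; for i in 1 2; do python3 -m crank '[[[-0.0005,0,0,0,0,0,0.8],[-0.0005,0,0,0,0,0,0.8],[0,0,0,0,0,0,0.8]]]' | grep -E "ee_pos|ft"; done
```

```text
time_s: 10.98
ee_pos: [0.4949, 0.1226, 0.0786]
eef_rot: [3.141, 0.0, -3.096]
ft_force: [-0.5, 0.2, 1.1]
finger_gap: 0.0317
grasp_force: 40.8
time_s: 11.48
ee_pos: [0.5013, 0.1228, 0.0786]
eef_rot: [3.141, 0.001, -3.096]
ft_force: [-2.5, 0.3, 3.9]
finger_gap: 0.0314
grasp_force: 41.2
time_s: 11.85
ee_pos: [0.5029, 0.1229, 0.0786]
eef_rot: [3.141, 0.0, -3.096]
ft_force: [-2.4, -0.2, 4.7]
finger_gap: 0.0315
grasp_force: 41.5
ee_pos: [0.5038, 0.1229, 0.0786]
ft_force: [-3.7, -0.4, 5.0]
ee_pos: [0.5048, 0.123, 0.0786]
ft_force: [-4.0, -1.4, 5.0]
```

```bash
python3 -m crank '[[[0,0,-0.0005,0,0,0,0.8],[0,0,0,0,0,0,0.8]]]' | grep ft; for i in 1 2 3; do python3 -m crank '[[[-0.0005,0,0,0,0,0,0.8],[0,0,0,0,0,0,0.8]]]' | grep -E "ee_pos|ft"; done; python3 -c "
from h import *
to(.5248-.017*.999,.1238-.017*.0445,.0786,182.55);snap('scene','sc5')"
```

```text
ft_force: [-0.8, 0.7, -1.1]
ee_pos: [0.5056, 0.123, 0.0789]
ft_force: [1.0, 0.2, -1.3]
ee_pos: [0.5061, 0.123, 0.079]
ft_force: [0.1, 0.7, -1.4]
ee_pos: [0.5066, 0.123, 0.079]
ft_force: [0.5, 0.2, -1.3]
t 13.6 pos [0.5066 0.123  0.079 ] rpy [ 1.7999e+02  1.0000e-02 -1.7738e+02] ft [ 0.47  0.25 -1.29]
 tool shift now mm [-1.3 -0.   0.4]  after turn [-1.3 -0.   0.4]  turn deg [0.01 0.01 0.07]
```

```bash
for i in 1 2 3 4 5; do python3 -m crank '[[[-0.0005,0,0,0,0,0,0.8],[0,0,0,0,0,0,0.8]]]' | grep -E "ee_pos|ft"; done
```

```text
ee_pos: [0.5071, 0.1231, 0.079]
ft_force: [-0.7, 0.4, -0.9]
ee_pos: [0.5076, 0.1231, 0.079]
ft_force: [-1.1, -0.7, -1.4]
ee_pos: [0.5081, 0.1231, 0.0791]
ft_force: [-0.4, -0.8, -1.0]
ee_pos: [0.5085, 0.1231, 0.079]
ft_force: [-0.3, 0.2, -1.7]
ee_pos: [0.509, 0.1232, 0.079]
ft_force: [0.4, 0.4, -2.3]
```

```bash
for i in 1 2 3 4 5; do python3 -m crank '[[[-0.0005,0,0,0,0,0,0.8],[0,0,0,0,0,0,0.8]]]' | grep -E "ee_pos|ft"; done
python3 - <<'E'
from h import *
im,d=snap('scene','sc6')
cv2.imwrite('pics/crop6.png',cv2.resize(im[140:240,250:370],(720,600),interpolation=2)[:,:,::-1])
c=np.array([.5248,.1238]);a=np.radians(2.55);M=np.array([[np.cos(a),np.sin(a)],[-np.sin(a),np.cos(a)]])
print((M@(arm.get_obs()['ee_pos'][:2]-c))*1000)
E
```

```text
ee_pos: [0.5095, 0.1232, 0.079]
ft_force: [0.3, -0.1, -0.6]
ee_pos: [0.5099, 0.1232, 0.079]
ft_force: [0.3, 0.3, -0.8]
ee_pos: [0.51, 0.1232, 0.0789]
ft_force: [-2.9, 0.2, -0.5]
ee_pos: [0.51, 0.1231, 0.0789]
ft_force: [-4.5, -0.2, 2.1]
ee_pos: [0.51, 0.1231, 0.0787]
ft_force: [-5.8, -0.4, 1.6]
[-14.75044541  -0.02244313]
```

View pics/crop6.png

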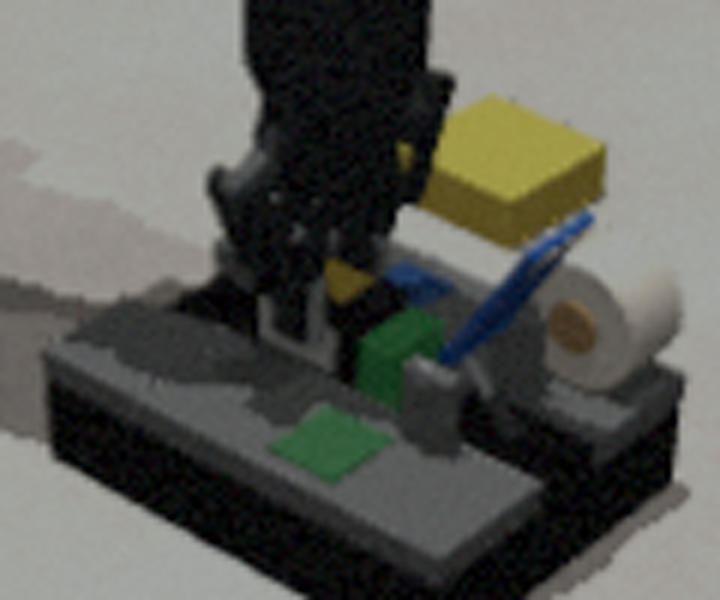

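Firm stop: the cartridge face meets the green connector at crop (355,350). I'll build the push to about 10 N and hold it.

```bash
for i in 1 2 3; do python3 -m crank '[[[-0.0005,0,0,0,0,0,0.8],[0,0,0,0,0,0,0.8]]]' | grep -E "ee_pos|ft"; done
```

```text
ee_pos: [0.5101, 0.1231, 0.0788]
ft_force: [-7.9, -0.3, 2.8]
ee_pos: [0.5101, 0.1231, 0.0788]
ft_force: [-9.8, 0.6, 4.5]
ee_pos: [0.5101, 0.1231, 0.0787]
ft_force: [-10.5, 0.3, 6.4]
```

```bash
python3 -m crank '[[[0,0,0,0,0,0,0.8],[0,0,0,0,0,0,0.8],[0,0,0,0,0,0,0.8],[0,0,0,0,0,0,0.8]]]' | grep ft; python3 -m crank '[[[0,0,0,0,0,0,0],[0,0,0,0,0,0,-0.1],[0,0,0,0,0,0,-0.1]]]'; python3 -m crank '[[[0,0,-0.01,0,0,0,-0.1],[0,0,-0.02,0,0,0,-0.1],[0,0,-0.03,0,0,0,-0.1],[0.03,0,-0.03,0,0,0,-0.1],[0.04,0,-0.03,0,0,0,-0.1],[0.04,0,0,0,0,0,-0.1],[0.04,0,0,0,0,0,-0.1],[0,0,0,0,0,0,-0.1]]]'
python3 - <<'E'
from h import *
im,d=snap('scene','sc7');im2,d2=snap('top','top7')
A=cv2.resize(im[140:240,250:370],(528,440),interpolation=2);B=cv2.resize(im2[170:290,190:275],(270,380),interpolation=2)
W=np.zeros((440,800,3),np.uint8);W[:,:528]=A;W[:380,528:798]=B;cv2.imwrite('pics/crop7.png',W[:,:,::-1])
E
```

```text
ft_force: [-10.7, -0.4, 5.6]
time_s: 17.82
ee_pos: [0.5138, 0.1234, 0.0793]
eef_rot: [3.141, 0.002, -3.096]
ft_force: [-0.1, -0.5, -0.4]
finger_gap: 0.0472
grasp_force: 0.0
time_s: 18.82
ee_pos: [0.3607, 0.1161, 0.1998]
eef_rot: [-3.141, 0.0, -3.095]
ft_force: [0.6, 0.0, -0.5]
finger_gap: 0.0471
grasp_force: 0.0
```

View pics/crop7.png

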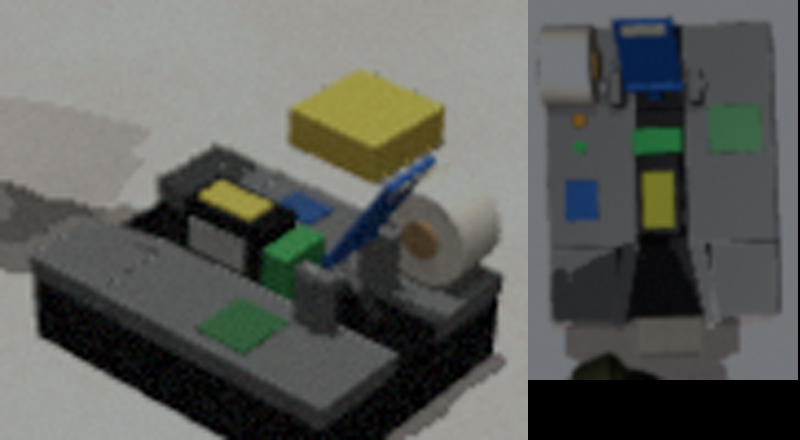

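Run:
```python
from h import *
c=np.array([.5248,.1238]);a=np.radians(2.55);M=np.array([[np.cos(a),np.sin(a)],[-np.sin(a),np.cos(a)]])
im,d=[np.load('top7.npz')[k] for k in('im','d')]
P=cloud('top',d).reshape(-1,3);l=np.c_[(P[:,:2]-c)@M.T,P[:,2]]*1000;I=im.reshape(-1,3).astype(int)
k=(abs(l[:,1])<20)&(l[:,2]>91)&(l[:,2]<101)&(l[:,0]<30)&(l[:,0]>-80);print('cart',cv2.minAreaRect(l[k,:2].astype(np.float32)),l[k].min(0),l[k].max(0))
g=(I[:,1]>100)&(I[:,0]<60)&(I[:,2]<110)&(abs(l[:,1])<20)&(l[:,0]<60);print('green',l[g].min(0),l[g].max(0))
y=(I[:,0]>100)&(I[:,2]<60)&(abs(l[:,1])<25)&(abs(l[:,0])<90)&(l[:,2]>80);print('label',l[y].min(0),l[y].max(0))
b=(I[:,2]>90)&(I[:,0]<60)&(I[:,1]<90)&(abs(l[:,1])<30)&(l[:,0]>40)&(l[:,0]<130);print('flap',l[b].min(0),l[b].max(0))
# reference: label within cartridge before pick
im,d=[np.load('top0.npz')[k] for k in('im','d')];P=cloud('top',d).reshape(-1,3);I=im.reshape(-1,3).astype(int)
a=np.radians(-4.4);M=np.array([[np.cos(a),np.sin(a)],[-np.sin(a),np.cos(a)]]);l=np.c_[(P[:,:2]-[.5291,-.2786])@M.T,P[:,2]]*1000
y=(I[:,0]>100)&(I[:,2]<60)&(abs(l[:,1])<25)&(abs(l[:,0])<40)&(l[:,2]>40);print('label0',l[y].min(0),l[y].max(0))
k=(abs(l[:,1])<25)&(abs(l[:,0])<40)&(abs(l[:,2]-52)<5);print(l[k].min(0),l[k].max(0))
# target for flap push: finger behind the lip
c=np.array([.5248,.1238]);a=np.radians(2.55)
for x in(140,):
    p=c+np.array([np.cos(a),np.sin(a)])*x/1000; print(x,p);to(p[0],p[1],.25,182.55)
```

```text
cart ((-18.295785903930664, -1.291482925415039), (59.0289421081543, 31.619340896606445), 1.1061179637908936) [-47.56773873 -17.1845793   91.01634898] [ 10.92797082  14.80137966 100.57005687]
green [ 16.05993112 -13.27988107  79.79191002] [30.38242092 15.20576515 89.80727143]
label [-38.14422925  -8.56968963  90.13604891] [ -3.2191527    8.64166847 100.57005687]
flap [ 59.94335382 -20.19628585  97.194145  ] [100.8877957   19.09505284 168.3510972 ]
label0 [-19.8434596   -8.66775871  46.48037562] [15.17636463  8.85596775 57.39212772]
[-29.81415759 -16.3135758   47.02764528] [29.80304011 16.217298   56.92292232]
140 [0.66466137 0.13002877]
t 18.925 pos [0.3639 0.1167 0.1999] rpy [ 1.7996e+02  1.5000e-01 -1.7737e+02] ft [-0.09 -0.74  0.49]
 tool shift now mm [-301.2   -0.4  -49.3]  after turn [-301.1   -0.   -50.1]  turn deg [0.04 0.15 0.08]
```

The cartridge sits in the bay at crop (235,215), standing level and straight, with no white pin visible. Depth suggests it may have crept back by 1 to 2 mm. I'll check with a gentle push on its rear with closed fingers.

```bash
python3 -m crank '[[[-0.03,0,0.02,0,0,0,0.5],[-0.03,0,0.03,0,0,0,1],[-0.02,0,0.03,0,0,0,1],[0,0,0.03,0,0,0,1],[0,0,0.015,0,0,0,1],[0,0,0,0,0,0,1],[0,0,0,0,0,0,1]]]'; python3 -c "
from h import *
to(.5248-.0577*.999,.1238-.0577*.0445,.074,182.55)"
```

```text
time_s: 19.8
ee_pos: [0.4441, 0.1203, 0.0744]
eef_rot: [3.141, 0.001, -3.096]
ft_force: [-0.2, 0.7, 0.7]
finger_gap: -0.0004
grasp_force: 0.0
t 19.8 pos [0.4441 0.1203 0.0744] rpy [ 1.7997e+02  6.0000e-02 -1.7740e+02] ft [-0.16  0.75  0.69]
 tool shift now mm [-23.1  -0.1   0.4]  after turn [-23.1  -0.1   0.4]  turn deg [0.03 0.06 0.05]
```

```bash
python3 -m crank '[[[-0.005,0,0,0,0,0,1],[-0.005,0,0,0,0,0,1],[-0.005,0,0,0,0,0,1],[-0.002,0,0,0,0,0,1],[0,0,0,0,0,0,1]]]'| grep -E "ee_pos|ft"; for i in 1 2 3 4 5 6; do python3 -m crank '[[[-0.0007,0,0,0,0,0,1],[-0.0003,0,0,0,0,0,1]]]' | grep -E "ee_pos|ft"; done
```

```text
ee_pos: [0.4602, 0.1209, 0.074]
ft_force: [-0.5, -0.7, 0.5]
ee_pos: [0.461, 0.121, 0.074]
ft_force: [0.1, 0.2, -0.8]
ee_pos: [0.4621, 0.121, 0.074]
ft_force: [0.2, -1.0, 0.7]
ee_pos: [0.4632, 0.1211, 0.0741]
ft_force: [-0.3, -0.2, 0.5]
ee_pos: [0.4641, 0.1211, 0.0741]
ft_force: [0.5, -0.5, 0.1]
ee_pos: [0.4651, 0.1212, 0.074]
ft_force: [-0.3, -0.1, -0.2]
ee_pos: [0.4661, 0.1212, 0.074]
ft_force: [-0.4, -0.2, -0.3]
```

```bash
for i in 1 2 3 4 5 6; do python3 -m crank '[[[-0.0005,0,0,0,0,0,1],[0,0,0,0,0,0,1]]]' | grep -E "ee_pos|ft"; done
```

```text
ee_pos: [0.4666, 0.1212, 0.074]
ft_force: [0.2, 0.6, 0.5]
ee_pos: [0.4671, 0.1212, 0.074]
ft_force: [-0.5, 0.1, 0.3]
ee_pos: [0.4675, 0.1212, 0.074]
ft_force: [-0.3, -0.9, 0.9]
ee_pos: [0.4678, 0.1212, 0.074]
ft_force: [-2.1, -1.1, 0.5]
ee_pos: [0.4684, 0.1213, 0.074]
ft_force: [-3.2, -0.6, 0.9]
ee_pos: [0.4684, 0.1213, 0.074]
ft_force: [-5.0, -0.5, 3.6]
```

```bash
for i in 1 2 3 ; do python3 -m crank '[[[-0.0005,0,0,0,0,0,1],[0,0,0,0,0,0,1]]]' | grep -E "ee_pos|ft"; done
```

```text
ee_pos: [0.4684, 0.1212, 0.0739]
ft_force: [-6.4, -0.6, 3.8]
ee_pos: [0.4684, 0.1212, 0.0739]
ft_force: [-8.0, -0.1, 4.5]
ee_pos: [0.4684, 0.1212, 0.0738]
ft_force: [-8.4, 0.4, 6.1]
```

```bash
python3 -m crank '[[[-0.0005,0,0,0,0,0,1],[0,0,0,0,0,0,1],[0,0,0,0,0,0,1],[0,0,0,0,0,0,1]]]' | grep -E "ee_pos|ft";  python3 -m crank '[[[0.001,0,0,0,0,0,1],[0.001,0,0,0,0,0,1],[0.001,0,0,0,0,0,1],[0.0005,0,0,0,0,0,1],[0.001,0,0,0,0,0,1],[0.001,0,0,0,0,0,1],[0,0,0,0,0,0,1]]]' | grep -E "ee_pos|ft"; python3 -m crank '[[[-0.0005,0,0,0,0,0,1],[-0.0005,0,0,0,0,0,1],[0,0,0,0,0,0,1]]]' | grep -E "ee_pos|ft";for i in 1 2 ; do python3 -m crank '[[[-0.0005,0,0,0,0,0,1],[0,0,0,0,0,0,1]]]' | grep -E "ee_pos|ft"; done
```

```text
ee_pos: [0.4684, 0.1212, 0.0738]
ft_force: [-9.9, -0.4, 7.6]
ee_pos: [0.4658, 0.1213, 0.0741]
ft_force: [-0.4, 0.7, 0.3]
ee_pos: [0.4667, 0.1212, 0.074]
ft_force: [0.4, 0.1, -1.0]
ee_pos: [0.4671, 0.1212, 0.074]
ft_force: [-0.4, 0.0, 0.3]
ee_pos: [0.4676, 0.1212, 0.074]
ft_force: [0.1, -0.2, -0.1]
```

```bash
python3 -m crank '[[[-0.0005,0,0,0,0,0,1],[0,0,0,0,0,0,1]]]' | grep -E "ee_pos|ft"; python3 -m crank '[[[0.005,0,0,0,0,0,1],[0.005,0,-0.02,0,0,0,1],[0,0,-0.05,0,0,0,1],[0,0,-0.05,0,0,0,1],[0,0,-0.05,0,0,0,1],[-0.03,0,-0.01,0,0,0,1],[-0.05,0,0,0,0,0,1],[-0.05,0,0,0,0,0,1],[-0.05,0,0,0,0,0,1],[-0.03,0,0,0,0,0,1]]]'
python3 - <<'E'
from h import *
a=np.radians(2.55);p=np.array([.5248,.1238])+np.array([np.cos(a),np.sin(a)])*.135;to(*p,.150,182.55)
E
```

```text
ee_pos: [0.4681, 0.1213, 0.0741]
ft_force: [-0.3, -0.3, -0.5]
time_s: 27.92
ee_pos: [0.6693, 0.1302, 0.2531]
eef_rot: [-3.142, -0.001, -3.096]
ft_force: [-0.1, 0.1, 0.0]
finger_gap: 0.0001
grasp_force: 0.0
t 27.925 pos [0.6693 0.1302 0.2531] rpy [-1.8000e+02 -3.0000e-02 -1.7741e+02] ft [-0.08  0.12  0.04]
 tool shift now mm [9.600e+00 1.000e-01 1.031e+02]  after turn [9.600e+00 1.000e-01 1.031e+02]  turn deg [-0.   -0.03  0.04]
```

```bash
python3 -m crank '[[[0,0,0.035,0,0,0,1],[0,0,0.035,0,0,0,1],[0,0,0.033,0,0,0,1],[0.01,0,0,0,0,0,1],[0.01,0,0,0,0,0,1],[0.005,0,0,0,0,0,1],[0,0,0,0,0,0,1]]]'; for i in 1 2 3 4; do python3 -m crank '[[[0.002,0,0,0,0,0,1],[0.002,0,0,0,0,0,1]]]'| grep -E "ee_pos|ft"; done
```

```text
time_s: 28.8
ee_pos: [0.6431, 0.1295, 0.1527]
eef_rot: [3.141, 0.003, -3.096]
ft_force: [0.7, 0.9, 0.2]
finger_gap: 0.0001
grasp_force: 0.0
ee_pos: [0.639, 0.1291, 0.1512]
ft_force: [0.9, -0.7, -0.0]
ee_pos: [0.6365, 0.129, 0.1518]
ft_force: [5.7, 0.3, 3.4]
ee_pos: [0.6335, 0.1289, 0.1527]
ft_force: [5.9, 0.7, 5.2]
ee_pos: [0.6292, 0.1287, 0.1526]
ft_force: [4.3, 0.2, 4.8]
```

```bash
for i in 1 2 3 4 5 6 7; do python3 -m crank '[[[0.0025,0,0,0,0,0,1],[0.0025,0,0,0,0,0,1]]]'| grep -E "ee_pos|ft"; done
```

```text
ee_pos: [0.6237, 0.1285, 0.1523]
ft_force: [5.3, 0.8, 3.6]
ee_pos: [0.6173, 0.1281, 0.1515]
ft_force: [4.2, -0.0, 3.1]
ee_pos: [0.6115, 0.1278, 0.151]
ft_force: [3.6, -0.1, 2.3]
ee_pos: [0.6065, 0.1276, 0.1509]
ft_force: [3.9, 0.1, 2.6]
ee_pos: [0.6016, 0.1274, 0.151]
ft_force: [3.5, 0.0, 2.1]
ee_pos: [0.597, 0.1272, 0.151]
ft_force: [3.7, 0.3, 0.4]
ee_pos: [0.5915, 0.1269, 0.1508]
ft_force: [3.0, 0.5, -1.1]
```

```bash
for i in 1 2 3 4; do python3 -m crank '[[[0.0025,0,0,0,0,0,1],[0.0025,0,0,0,0,0,1]]]'| grep -E "ee_pos|ft"; done
```

```text
ee_pos: [0.5864, 0.1266, 0.1508]
ft_force: [2.8, 1.2, -0.1]
ee_pos: [0.5814, 0.1264, 0.151]
ft_force: [1.4, -0.2, -0.3]
ee_pos: [0.5764, 0.1262, 0.151]
ft_force: [0.5, -0.7, 0.3]
ee_pos: [0.5714, 0.126, 0.151]
ft_force: [0.3, -0.1, -0.5]
```

```bash
python3 -m crank '[[[0.002,0,0,0,0,0,1],[0.002,0,0,0,0,0,1],[0,0,0,0,0,0,1]]]'| grep -E "ee_pos|ft"; python3 -m crank '[[[-0.01,0,-0.01,0,0,0,1],[-0.01,0,-0.04,0,0,0,1],[-0.01,0,-0.05,0,0,0,1],[-0.01,0,-0.02,0,0,0,1],[0,0,0,0,0,0,1],[0,0,0,0,0,0,1]]]'
python3 - <<'E'
from h import *
im,d=snap('scene','sc8');im2,d2=snap('top','top8')
A=cv2.resize(im[140:240,250:370],(528,440),interpolation=2);B=cv2.resize(im2[170:290,190:275],(270,380),interpolation=2)
W=np.zeros((440,800,3),np.uint8);W[:,:528]=A;W[:380,528:798]=B;cv2.imwrite('pics/crop8.png',W[:,:,::-1])
E
```

```text
ee_pos: [0.5678, 0.1258, 0.1511]
ft_force: [0.9, 0.6, 0.0]
time_s: 33.67
ee_pos: [0.607, 0.1275, 0.2698]
eef_rot: [-3.141, -0.002, -3.096]
ft_force: [0.2, 0.1, 0.0]
finger_gap: 0.0004
grasp_force: 0.0
```

View pics/crop8.png

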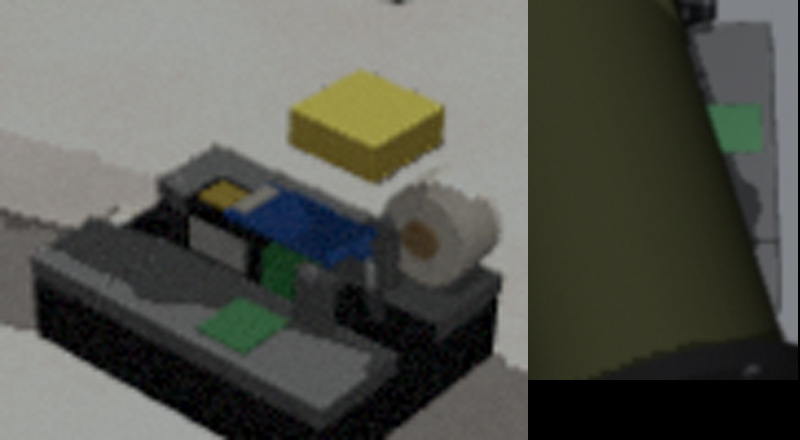

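The flap is down flat over the cartridge (crop 300,220), and the tool is clear above. I'll check that it is level by depth, then hand in.

```bash
python3 -m crank '[[[0,0,0,0,0,0,1],[0,0,0,0,0,0,1],[0,0,0,0,0,0,1],[0,0,0,0,0,0,1]]]' | grep ft
python3 - <<'E'
from h import *
im,d=snap('scene','sc9')
c=np.array([.5248,.1238]);a=np.radians(2.55);M=np.array([[np.cos(a),np.sin(a)],[-np.sin(a),np.cos(a)]])
P=cloud('scene',d).reshape(-1,3);l=np.c_[(P[:,:2]-c)@M.T,P[:,2]]*1000;I=im.reshape(-1,3).astype(int)
k=(I[:,2]>I[:,0]+35)&(abs(l[:,1])<22)&(l[:,0]>-25)&(l[:,0]<60)&(l[:,2]>85)
slope=np.polyfit(l[k,0],l[k,2],1);print(k.sum(),'slope',slope,'x',l[k,0].min(),l[k,0].max())
if abs(slope[0])<.06 and k.sum()>50: print(ticket.hand_in())
E
```

```text
ft_force: [0.9, 0.4, 0.8]
226 slope [6.46033438e-03 1.01826343e+02] x -9.893625388307955 59.6828156448553
the job is handed in; nothing more can be done
None
```

The job is handed in: the cartridge is fully home on the connector after a push of about 10 N, the flap snapped shut level over it on its own spring, and the stapler, mug and note block were not touched.

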